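# Weigh a flanged sleeve on the two-pan check balance

## Robot

A 7-joint arm with a two-finger parallel gripper is mounted at the origin on the work surface. World frame = base frame: x ahead of the robot, y to its left, z up, the work surface at z = 0. Lengths are in m, angles in rad, forces in N, time in s.
With the tool pointing down it reaches from about 0.4 to 0.85 m from the base axis. Payload 10.4 kg.
Tool frame: the origin (TCP) lies between the finger pads; the fingertips stand 11 mm ahead of it and the grasp point (between the pads) lies 8 mm behind it; z points along the fingers, y is the line along which they close (so a half turn about z gives the same grasp; the last joint's range is limited). The gripper opens to 87 mm and grips with 3 to 60 N. Pads are 19 mm wide; open, the fingers measure 117 mm over their backs; the gripper's body (75 mm by 190 mm) begins 51 mm behind the grasp point.
Start: joints at [-1.25, 0.332, -0.065, 1.46, 0.022, 1.35, -0.088], TCP at [0.211, 0.588, 0.234] pointing down, gripper open.
Joint ranges: [-2.6, 2.6], [-0.5, 2.12], [-1.47, 1.34], [0.16, 2.42], [-1.27, 4.41], [0.06, 2.06], [-2.6, 2.6]. Speed limits (rad/s): [2.22, 2.22, 2.79, 2.79, 3.14, 3.14, 3.14].

## Interface

Orientations are given as [roll, pitch, yaw] about the fixed x, y, z axes, in that order (R = Rz(yaw) Ry(pitch) Rx(roll)).
In Python, from station import env gives the robot as it stands.
- The arm moves only by the tool jog_arm, never from a script. Its argument "moves" is a list of rows, each a list of 7 numbers: the shift along the tool's x, y, z normalised to -1 to 1, where 1 is 150 mm, then the turn, a rotation vector about the tool's x, y, z normalised to -1 to 1, where 1 is 120 degrees, then the closure, from 0 (fully open) to 1 (shut). In form: [[dx, dy, dz, ax, ay, az, jaw], ...]. A call has 1 to 8 rows; each row is the pose to reach, as a shift and turn from the pose commanded when the call began, along the tool's axes at that moment; what a row does not reach only later rows make up. A row lasts 1/12 s, in which the tool goes at most 41.7 mm and 7.16 degrees, less where a joint would pass 70% of its speed; a pose out of reach is approached as far as the arm can. A call with a number of a shift or a turn outside -1 to 1 is refused whole. A call with a gripper value outside its range is refused whole. The fingers move at their own pace and stop on an object; "squeeze" is the grip in N (left out, the last holds). Time passes only in rows, so rows that repeat a pose let the fingers close. It gives the time, the measured TCP pose, the force, the opening and the grip force at its end, in the units of the state.
- env.get_state(): the state, without advancing time (a new reading comes with each control period).
- env.get_image(name): name is "scene" or "side" or "wrist"; returns a dict with "color" (400x640x3 uint8, blue, green, red), "fx", "fy", "cx", "cy" (pixels), "world_from_camera" (4x4, takes a point from camera to world coordinates). Camera axes: x right, y up, looking along -z (the intrinsics and any distortion apply to the point x, -y, -z); pixel columns grow to the right and rows downward; lengths in m; the calibration is good to about 2 mm. The wrist camera is an equidistant fisheye: a pixel r from the principal point sees the ray r / f radians off the axis. A picture is of the moment at which its call begins. There is no depth.
- env.job_done(): hands the job in; it is judged then, once.
Trained networks look in the newest picture that a camera, given by its name, has taken for a name from the list of things; names that differ only in an ending like _2 or _b are one class to them, and where a whole thing is asked for, a point or a joint stands for the part that bears it (a point fixed in the world has none). Each returns a list of dicts, best first, with "conf" (0 to 1); they miss things now and then, are a little off and sometimes report something else, mostly with a low value. They report only what shows in the picture. A call takes as long as a camera call. They do not tell look-alikes from the thing itself.
- env.look_for(camera, query): "extent" ([left, top, right, bottom] in pixels, round what is visible of it).
The state is a dict: "t": time; "joint_positions": joint angles; "qd": joint speeds; "joint_torque": joint torques, N m; "position": TCP position; "eef_rot": TCP orientation; "force": force on the tool from outside, world axes, zero at the start; "wrist_torque": the same for the moment, N m; "grip_width": opening from 0.0 (shut) to 1.0 (fully open); "finger_force": force on a finger pad.
Only numpy, scipy, OpenCV 4.12 (cv2) and the standard library are available. Lean on these libraries where they do the work, as an engineer would, in place of code of your own. Each camera call takes 0.05 s, during which the arm holds its last target. There are 200 camera calls.

## Task

Weigh the flanged brass sleeve: stand it upright on the square plate of the balance and load weights from the wooden tray, standing, onto the round pan until the beam is level, its pointers ending under the broad centre mark. Set everything down gently, leave the weights you do not need standing in their tray, and leave the two plain sleeves alone.

Things in the scene. Friction and masses are not known exactly. Their poses are not given: they have to be found in the camera images.
- balance: two-pan balance, fixed: green casting 130 mm deep (x), 340 mm wide (y), 46 mm high; origin at the centre of its underside. Beam along y, pivoted 95 mm up; square plate on its -y end, round pan on its +y end, 120 mm from the centre, both kept horizontal. Between them a white index plate (64 mm wide, top 171 mm up) with a dark 4 mm wide centre mark at its upper edge, a thin black pointer before each face
- beam (a joint): tilt of the beam, rad: 0 level; positive = square plate down, round pan up; stops at +-0.24. Sprung and damped: settles in about 1 s; tilts about 0.042 rad per 100 g of difference, up to the stop. Within +-0.032 (75 g) the pointers, 62 mm long, end under the centre mark and it counts as level; the sum of weights nearest in whole hundreds of grams does it
- goods_plate_top (a point): centre of the upper face of the square plate (flat steel, 150 by 150 by 5 mm, no rim), 126 mm above the bench when level, +-29 mm at the stops; axes parallel to the balance's
- weight_pan_floor (a point): centre of the floor of the round pan (steel, outside diameter 160 mm, flat floor 146 mm across, rim 6 mm above the floor), 126 mm above the bench when level, +-29 mm at the stops; axes parallel to the balance's
- flanged_center (a point): the sleeve to weigh: hollow upright brass tube, outside diameter 46 mm, 72 mm high, with a flange of 64 mm diameter, 7 mm thick, at its foot; weighs somewhere from 260 to 600 g (unknown). Point on its axis half-way up (36 mm above its foot), z up. It stands on the bench among the plain sleeves
- plain1_center (a point): a plain brass sleeve, not to be touched: upright tube of 46 mm diameter, 60 mm high, no flange; point at its centre, half-way up
- plain2_center (a point): another plain brass sleeve, the same; point at its centre, half-way up
- tray: shallow square wooden tray, fixed on the bench, 216 by 216 mm, 20 mm high, walls and floor 8 mm thick, holding the four weights about 84 mm apart in a square in any order; origin at the centre of its underside, x and y along its sides
- w100_center (a point): 100 g plain aluminium knob weight: an upright cylinder with a waisted, narrower round knob on top, standing upright in the wooden tray: 30 mm in diameter up to 42 mm, 60 mm high in all; point on its axis half-way up (30 mm)
- w200a_center (a point): 200 g plain aluminium knob weight: an upright cylinder with a waisted, narrower round knob on top, standing upright in the wooden tray: 40 mm in diameter up to 50 mm, 70 mm high in all; point on its axis half-way up (35 mm)
- w200b_center (a point): a second 200 g weight, the same
- w500_center (a point): 500 g plain aluminium knob weight: an upright cylinder with a waisted, narrower round knob on top, standing upright in the wooden tray: 58 mm in diameter up to 58 mm, 80 mm high in all; point on its axis half-way up (40 mm)
There are look-alikes about, which are no part of the job. What is shaped like the part that bears w200b_center but pink or turquoise is not meant. What is shaped like the part that bears flanged_center but pink is not meant.

How it is judged:
By the outcome, as a careful person would: the job done as asked, in the order asked, and still so for the second after the job is handed in, with the robot touching nothing.
It also fails if it takes over 72 s, if anything falls off the work surface, if the arm or the gripper's body presses on something with over 40 N, if the wrist force passes 120 N, or if a joint passes its speed limit or range.

## Working session

There is one attempt and no reset: what is moved stays moved. The work goes in short steps, Python scripts to look and compute and a tool call to move; the robot and the scene stay as the last step left them, time stands still between calls to the robot, and variables do not carry over. Pictures are saved under pics/ and viewed, at most 11 in all, crops included, and the job is handed in when it is done.

Besides the shell and the picture viewer there is one more tool, called after "Call:" as name(argument=value, ...) on one line, values as JSON. jog_arm: Moves the arm, as the interface text tells. Its arguments: {"type":"object","properties":{"moves":{"type":"array"},"squeeze":{"type":"number"}},"required":["moves"]}

```bash
mkdir -p pics; cat > h.py <<'E'
import numpy as np, cv2
from scipy.spatial.transform import Rotation as R
from station import env
def ray(im,u,v,fish=False):
    T=np.array(im["world_from_camera"]);x=(u-im["cx"])/im["fx"];y=(v-im["cy"])/im["fy"]
    if fish:
        r=np.hypot(x,y);s=np.sin(r)/r if r>1e-9 else 1;d=np.array([x*s,-y*s,-np.cos(r)])
    else: d=np.array([x,-y,-1.])
    return T[:3,3],T[:3,:3]@d
def atz(im,u,v,z,fish=False):
    o,d=ray(im,u,v,fish);return o+d*(z-o[2])/d[2]
def proj(im,p,fish=False):
    T=np.array(im["world_from_camera"]);c=T[:3,:3].T@(np.array(p)-T[:3,3]);a=np.array([c[0],-c[1]]);z=-c[2]
    if fish:
        n=np.hypot(*a);a=a/n*np.arctan2(n,z)
    else:a=a/z
    return a*[im["fx"],im["fy"]]+[im["cx"],im["cy"]]
E
python3 - <<'E'
from h import *
s=env.get_state();print({k:np.round(s[k],3).tolist() for k in("t","position","eef_rot","grip_width","force")})
for c in("scene","side"):
    im=env.get_image(c);cv2.imwrite(f"pics/{c}0.png",im["color"]);print(c,im["fx"],np.round(im["world_from_camera"],2).tolist())
    for q in("balance","goods_plate_top","weight_pan_floor","flanged_center","plain1_center","tray","w100_center","w200a_center","w500_center"):
        print(q,[(np.round(d["extent"]).astype(int).tolist(),round(d["conf"],2)) for d in env.look_for(c,q)][:5])
E
```

```text
{'t': 0.0, 'position': [0.211, 0.588, 0.233], 'eef_rot': [-3.14, 0.0, 2.798], 'grip_width': 1.0, 'force': [0.11, 0.362, -0.563]}
scene 396.4115560182303 [[-0.64, -0.61, 0.46, 1.07], [0.77, -0.51, 0.38, 0.46], [0.0, 0.6, 0.8, 0.98], [0.0, 0.0, 0.0, 1.0]]
balance [([236, 142, 360, 262], 0.95)]
goods_plate_top [([238, 143, 306, 194], 0.71)]
weight_pan_floor [([302, 192, 361, 243], 0.89), ([237, 143, 363, 242], 0.26), ([423, 237, 433, 253], 0.2)]
flanged_center [([215, 121, 235, 146], 0.82), ([188, 139, 209, 164], 0.8)]
plain1_center [([254, 121, 272, 142], 0.72), ([448, 253, 462, 277], 0.34)]
tray [([377, 219, 486, 327], 0.66)]
w100_center [([420, 236, 431, 255], 0.49)]
w200a_center [([447, 253, 464, 276], 0.67)]
w500_center [([399, 250, 423, 282], 0.73)]
side 411.40809919752775 [[0.67, 0.57, -0.48, -0.1], [-0.75, 0.5, -0.45, -0.58], [-0.01, 0.66, 0.75, 1.13], [0.0, 0.0, 0.0, 1.0]]
balance [([298, 155, 404, 253], 0.91)]
goods_plate_top [([343, 190, 403, 241], 0.78)]
weight_pan_floor [([299, 159, 343, 193], 0.94)]
flanged_center [([427, 286, 450, 316], 0.62), ([447, 259, 472, 286], 0.59)]
plain1_center [([384, 289, 401, 314], 0.71), ([297, 155, 408, 243], 0.4)]
tray [([208, 142, 291, 206], 0.8), ([295, 157, 405, 255], 0.61)]
w100_center [([243, 172, 255, 188], 0.4)]
w200a_center [([231, 163, 242, 179], 0.49)]
w500_center [([258, 155, 276, 179], 0.61)]
```

View pics/scene0.png

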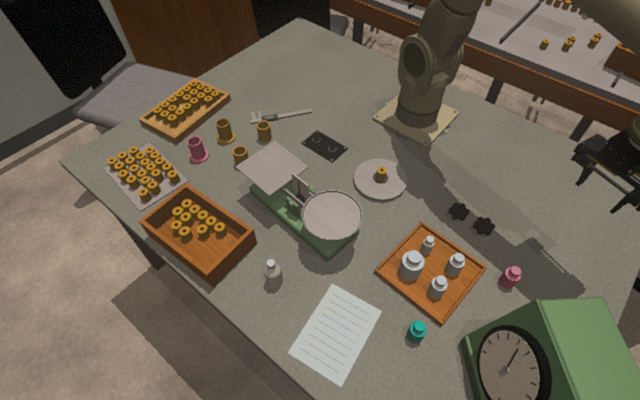

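View pics/side0.png

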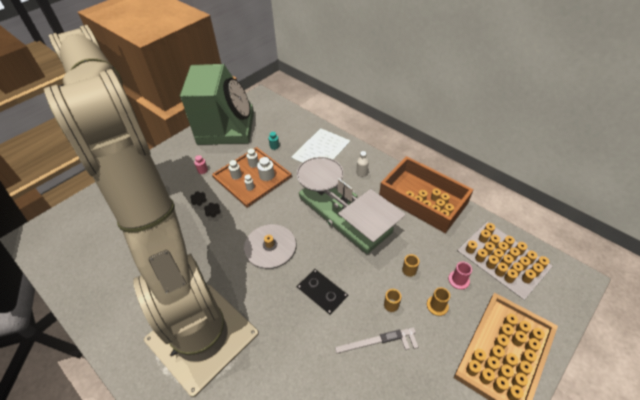

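Candidates, in scene pixels:
- **Flanged sleeve:** the brass one is at (224,130) and a pink look-alike is at (198,150). I choose the brass one.
- **Plain sleeves:** at (264,131) and (240,154).
- **Weights in the tray:** 500 g at (412,266), 100 g at (428,245), and the 200 g pair at (457,264) and (439,287). Outside the tray are pink (512,277) and turquoise (418,331) look-alikes and a bottle at (272,270).

In the side view, the brass flanged sleeve is at (440,300) and the pink one at (461,273).

```bash
cat > fit.py <<'E'
from h import *
from scipy.optimize import least_squares
def pts(x,y,z0,rings):
    a=np.linspace(0,2*np.pi,24);return np.array([[x+r*np.cos(t),y+r*np.sin(t),z0+z] for r,z in rings for t in a])
def box(im,P,fish=False):
    q=np.array([proj(im,p,fish) for p in P]);return np.r_[q.min(0),q.max(0)]
def fit(obs,z0,rings,fish=False,x0=(.5,0),fz=False):
    f=lambda v:np.concatenate([box(im,pts(v[0],v[1],v[2] if fz else z0,rings),fish)-b for im,b in obs])
    r=least_squares(f,list(x0)+([z0] if fz else []),loss="soft_l1");return np.round(r.x,4),np.round(r.fun,1)
RG=dict(fl=[(.032,0),(.032,.007),(.023,.072)],pl=[(.023,0),(.023,.06)],w100=[(.015,0),(.015,.042),(.009,.06)],w200=[(.02,0),(.02,.05),(.012,.07)],w500=[(.029,0),(.029,.058),(.016,.08)],pan=[(.08,0.006)])
E
python3 - <<'E'
from fit import *
a=env.get_image("scene");b=env.get_image("side")
O=dict(fl=("fl",0,[215,121,235,146],[427,286,450,316]),pink=("fl",0,[188,139,209,164],[447,259,472,286]),p1=("pl",0,[254,121,272,142],[384,289,401,314]),p2=("pl",0,[232,145,249,165],[403,255,420,276]),
w100=("w100",.008,[420,236,434,255],[243,173,255,190]),w200a=("w200",.008,[447,253,464,276],[228,160,242,179]),w200b=("w200",.008,[431,275,448,299],[246,149,258,166]),w500=("w500",.008,[399,250,423,282],[257,155,276,180]),
pan=("pan",.126,[302,192,361,240],[299,159,343,190]))
for k,(r,z,s,t) in O.items(): print(k,*fit([(a,s),(b,t)],z,RG[r]))
# plate corners, picked
S=[(238,170),(270,143),(307,164),(277,193)];D=[(343,209),(371,191),(404,214),(379,238)]
print("plate", np.mean([atz(a,*p,.126) for p in S],0),np.mean([atz(b,*p,.126) for p in D],0))
print("tray scene", [np.round(atz(a,*p,.02)[:2],3).tolist() for p in((422,224),(486,268),(440,321),(377,270))])
c=a["color"][100:180,170:310];c2=b["color"][240:330,360:500]
cv2.imwrite("pics/crop.png",np.hstack([cv2.resize(c,(400,230)),cv2.resize(c2,(400,230))]))
w=env.get_image("wrist");cv2.imwrite("pics/wrist0.png",w["color"]);T=np.array(w["world_from_camera"]);s=env.get_state()
Rt=R.from_euler("xyz",s["eef_rot"]).as_matrix();print("cam in tool",Rt.T@(T[:3,3]-s["position"]),Rt.T@T[:3,:3],w["fx"])
E
```

```text
fl [ 0.5216 -0.4444] [-0.7 -2.6 -0.2 -0.8 -1.  -0.1  0.  -1. ]
pink [ 0.6408 -0.4428] [-2.1 -1.2 -0.4  1.3 -0.4 -0.2 -1.4  1. ]
p1 [ 0.4298 -0.3454] [ 1.4 -1.2 -1.  -0.  -0.5  0.1  0.6 -0.8]
p2 [ 0.5621 -0.3193] [-0.7 -0.4 -0.4  2.6 -1.  -0.2 -0.2  1.9]
w100 [0.4652 0.3235] [-0.1  0.5  0.2  0.3  1.1  1.5 -0.9  0.5]
w200a [0.4702 0.4097] [-2.5  0.1  0.8  0.5  0.2  0.3 -0.7  0.5]
w200b [0.5536 0.4087] [-2.8  0.5  0.6  0.  -0.5 -0.2 -0.2  1.8]
w500 [0.5514 0.3229] [-1.3  1.8  0.7 -0.1  0.5  1.7 -1.1  0.4]
pan [0.6059 0.0955] [-1.9 -2.3  0.8  0.2 -2.2 -2.7  0.7 -0.1]
plate [ 0.58189808 -0.13779701  0.126     ] [ 0.59171084 -0.14580349  0.126     ]
tray scene [[0.403, 0.272], [0.415, 0.478], [0.621, 0.456], [0.607, 0.257]]
cam in tool [ 0.06585902  0.00019351 -0.15237619] [[ 7.70410395e-04  9.70846525e-01  2.39700712e-01]
 [ 9.99998530e-01 -1.11514254e-03  1.30255347e-03]
 [ 1.53187997e-03  2.39699356e-01 -9.70845957e-01]] 309.70691628693146
```

View pics/crop.png

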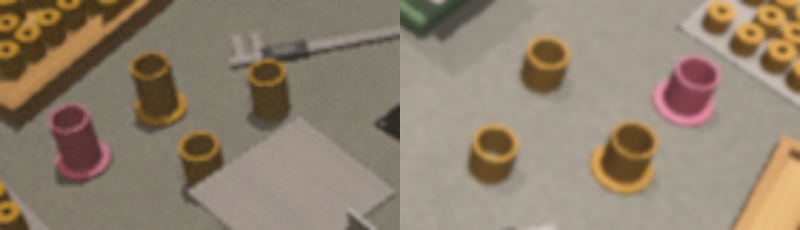

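The close crop shows the brass flanged sleeve, with its flange visible. It is distinct from the pink flanged one and the two plain ones. I'll move over there and turn the yaw to 90° on the way.

Call:
jog_arm(moves=[[-0.98,-0.77,0,0,0,0.477,0],[-0.98,-0.77,0,0,0,0.477,0],[-0.98,-0.77,0,0,0,0.477,0],[-0.98,-0.77,0,0,0,0.477,0],[-0.98,-0.77,0,0,0,0.477,0],[-0.98,-0.77,0,0,0,0.477,0],[-0.98,-0.77,0,0,0,0.477,0],[-0.98,-0.77,0,0,0,0.477,0]])

```text
t: 1.82
position: [0.3105, 0.4298, 0.2339]
eef_rot: [3.141, -0.001, 1.792]
force: [-0.0, 0.4, -0.9]
grip_width: 0.999
finger_force: 0.0
```

Call:
jog_arm(moves=[[-0.96,0.6,0,0,0,0.109,0],[-0.96,0.6,0,0,0,0.109,0],[-0.96,0.6,0,0,0,0.109,0],[-0.96,0.6,0,0,0,0.109,0],[-0.96,0.6,0,0,0,0.109,0],[-0.96,0.6,0,0,0,0.109,0]])

```text
t: 2.32
position: [0.4324, 0.3077, 0.2338]
eef_rot: [3.141, 0.0, 1.565]
force: [-1.0, 0.8, -0.3]
grip_width: 1.0
finger_force: 0.0
```

Call:
jog_arm(moves=[[-1,0.67,0,0,0,0,0],[-1,0.67,0,0,0,0,0],[-1,0.67,0,0,0,0,0],[-1,0.67,0,0,0,0,0],[-1,0.67,0,0,0,0,0]])

```text
t: 2.73
position: [0.533, 0.1553, 0.2338]
eef_rot: [3.14, 0.001, 1.566]
force: [0.8, -1.4, 1.6]
grip_width: 1.002
finger_force: 0.0
```

Call:
jog_arm(moves=[[-1,0.13,0,0,0,0,0],[-1,0.13,0,0,0,0,0],[-1,0.13,0,0,0,0,0],[-1,0.13,0,0,0,0,0]])

```text
t: 3.07
position: [0.5502, 0.0071, 0.2338]
eef_rot: [3.141, 0.0, 1.569]
force: [-0.1, 0.8, 0.2]
grip_width: 1.002
finger_force: 0.0
```

Call:
jog_arm(moves=[[-1,0,0,0,0,0,0],[-1,0,0,0,0,0,0],[-1,0,0,0,0,0,0],[-1,0,0,0,0,0,0]])

```text
t: 3.4
position: [0.5497, -0.143, 0.2338]
eef_rot: [3.141, 0.001, 1.569]
force: [0.8, -1.0, 0.7]
grip_width: 1.001
finger_force: 0.0
```

Call:
jog_arm(moves=[[-1,0,0,0,0,0,0],[-1,0,0,0,0,0,0],[-1,0,0,0,0,0,0],[-1,0,0,0,0,0,0]])

```text
t: 3.73
position: [0.5497, -0.2928, 0.2335]
eef_rot: [3.142, 0.001, 1.569]
force: [0.8, -0.5, 0.2]
grip_width: 1.001
finger_force: 0.0
```

Call:
jog_arm(moves=[[-1,-0.18,0,0,0,0,0],[-1,-0.18,0,0,0,0,0],[-1,-0.18,0,0,0,0,0],[-1,-0.18,0,0,0,0,0],[-1,-0.18,0,0,0,0,0]])

```text
t: 4.15
position: [0.52, -0.445, 0.2328]
eef_rot: [-3.139, 0.002, 1.564]
force: [0.0, -1.4, 0.2]
grip_width: 1.0
finger_force: 0.0
```

```bash
cat >> fit.py <<'E'
def go(p,s=None):
    s=s or env.get_state();Rt=R.from_euler("xyz",s["eef_rot"]).as_matrix()
    return np.round(Rt.T@(np.array(p)-s["position"])/.15,3)
E
python3 - <<'E'
from fit import *
w=env.get_image("wrist");cv2.imwrite("pics/wrist1.png",w["color"])
for q in("flanged_center","plain1_center","goods_plate_top"):
    for d in env.look_for("wrist",q)[:3]:
        e=d["extent"];print(q,np.round(e).tolist(),round(d["conf"],2), *(fit([(w,np.array(e))],0,RG["fl" if q[0]=="f" else "pl"],True,(.52,-.4)) if q[0]!="g" else ()))
print(box(w,pts(.5216,-.4444,0,RG["fl"]),True),env.get_state()["position"])
E
```

```text
flanged_center [298.0, 157.0, 349.0, 216.0] 0.87 [ 0.5173 -0.4495] [-0.3  0.1  0.3 -0. ]
flanged_center [391.0, 162.0, 452.0, 217.0] 0.66 [ 0.6359 -0.453 ] [-0.1 -1.2  0.1  1. ]
plain1_center [216.0, 77.0, 275.0, 121.0] 0.77 [ 0.4277 -0.3462] [ 2.3  0.5 -5.6 -0.6]
[301.54113105 153.02763264 352.96930469 211.35261348] [ 0.52469783 -0.43760832  0.23311544]
```

View pics/wrist1.png

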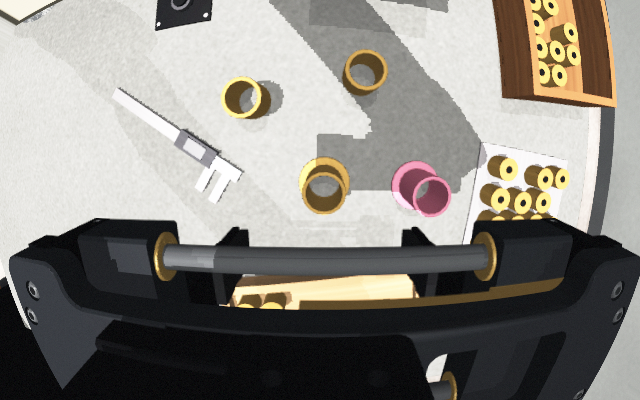

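The picture shows the brass flanged sleeve at (324,185), between the open fingers. The pink one is at (420,190) and the plain ones at (243,97) and (366,70). I'll come down partway.

Call:
jog_arm(moves=[[-0.04,-0.02,0.75,0,0,0,0],[-0.04,-0.02,0.75,0,0,0,0],[-0.04,-0.02,0.75,0,0,0,0],[-0.04,-0.02,0.75,0,0,0,0],[-0.04,-0.02,0.75,0,0,0,0]])

```text
t: 4.77
position: [0.5209, -0.4435, 0.1205]
eef_rot: [-3.14, -0.002, 1.573]
force: [0.3, -0.0, 0.2]
grip_width: 0.998
finger_force: 0.0
```

```bash
python3 - <<'E'
from fit import *
for i in range(3):
    w=env.get_image("wrist");s=env.get_state();print(np.round(s["position"],4),np.round(s["eef_rot"],3),np.round(np.array(w["world_from_camera"])[:3,3],4))
for d in env.look_for("wrist","flanged_center")[:2]:
        e=d["extent"];print(np.round(e),round(d["conf"],2), *fit([(w,np.array(e))],0,RG["fl"],True,(.52,-.4)))
E
```

```text
[ 0.5216 -0.4448  0.1227] [3.14  0.    1.572] [ 0.5205 -0.3783  0.2731]
[ 0.5218 -0.4456  0.1237] [3.139e+00 2.000e-03 1.572e+00] [ 0.5207 -0.3792  0.2751]
[ 0.5218 -0.446   0.124 ] [3.138e+00 2.000e-03 1.572e+00] [ 0.5208 -0.3798  0.276 ]
[286. 169. 357. 247.] 0.96 [ 0.5185 -0.4421] [ 0.1 -8.5 -0.1  1.6]
[412. 174. 501. 244.] 0.67 [ 0.6354 -0.4424] [ -0.5 -11.5   0.5   2.3]
```

Call:
jog_arm(moves=[[0,-0.015,0.3,0,0,0,0],[0,-0.015,0.53,0,0,0,0],[0,-0.015,0.53,0,0,0,0],[0,-0.015,0.53,0,0,0,0],[0,-0.015,0.53,0,0,0,0.3]])

```text
t: 5.38
position: [0.519, -0.4469, 0.0446]
eef_rot: [3.139, 0.002, 1.571]
force: [-0.1, -0.0, 0.4]
grip_width: 0.974
finger_force: 0.0
```

Call:
jog_arm(moves=[[0,0,0,0,0,0,1],[0,0,0,0,0,0,1],[0,0,0,0,0,0,1],[0,0,0,0,0,0,1],[0,0,0,0,0,0,1],[0,0,0,0,0,0,1],[0,0,0,0,0,0,1],[0,0,0,0,0,0,1]], squeeze=25)

```text
t: 6.05
position: [0.518, -0.4458, 0.0417]
eef_rot: [3.141, -0.0, 1.571]
force: [-0.7, 0.5, 2.1]
grip_width: 0.524
finger_force: 25.0
```

Call:
jog_arm(moves=[[0,0,-0.1,0,0,0,1],[0,0,-0.4,0,0,0,1],[0,0,-0.7,0,0,0,1],[0,0,-1,0,0,0,1],[0,0,-1,0,0,0,1]])

```text
t: 6.47
position: [0.5189, -0.448, 0.1998]
eef_rot: [3.135, 0.006, 1.57]
force: [0.5, -1.1, -2.2]
grip_width: 0.523
finger_force: 25.0
```

Call:
jog_arm(moves=[[0.2,0.05,-0.1,0,0,0,1],[0.4,0.1,-0.27,0,0,0,1],[0.6,0.15,-0.27,0,0,0,1],[0.8,0.2,-0.27,0,0,0,1],[1,0.23,-0.27,0,0,0,1]])

```text
t: 6.88
position: [0.5526, -0.2941, 0.2324]
eef_rot: [3.141, -0.0, 1.571]
force: [0.7, 0.3, -3.5]
grip_width: 0.525
finger_force: 25.0
```

Call:
jog_arm(moves=[[0.2,0.05,0,0,0,0,1],[0.4,0.1,0,0,0,0,1],[0.6,0.15,0,0,0,0,1],[0.8,0.2,0,0,0,0,1],[1,0.23,0,0,0,0,1],[1,0.23,0,0,0,0,1],[1,0.23,0,0,0,0,1]])

```text
t: 7.47
position: [0.5871, -0.1433, 0.2319]
eef_rot: [-3.141, -0.001, 1.574]
force: [-0.2, -0.0, -4.6]
grip_width: 0.52
finger_force: 25.0
```

```bash
python3 - <<'E'
from fit import *
F=[]
for i in range(4):
    w=env.get_image("wrist");s=env.get_state();F.append(s["force"][2])
print(np.round(F,2),np.round(s["position"],4),np.round(s["eef_rot"],3),s["grip_width"])
cv2.imwrite("pics/wrist2.png",w["color"])
print([d for d in env.look_for("wrist","goods_plate_top")][:2],[d for d in env.look_for("wrist","weight_pan_floor")][:2])
for x in(-.075,.075):
  for y in(-.075,.075): print(proj(w,[.587+x,-.142+y,.126],True))
E
```

```text
[-3.1  -4.48 -3.3  -3.01] [ 0.5864 -0.1474  0.2322] [-3.141  0.     1.568] 0.525538451634311
[{'extent': [236.2, 108.3, 419.1, 249.2], 'conf': 0.96}] [{'extent': [297.7, 0.0, 400.7, 14.5], 'conf': 0.69}]
[247.71694483 274.71261702]
[237.65395185 111.84632572]
[404.9792541  274.47626899]
[414.88487301 111.73997519]
```

View pics/wrist2.png

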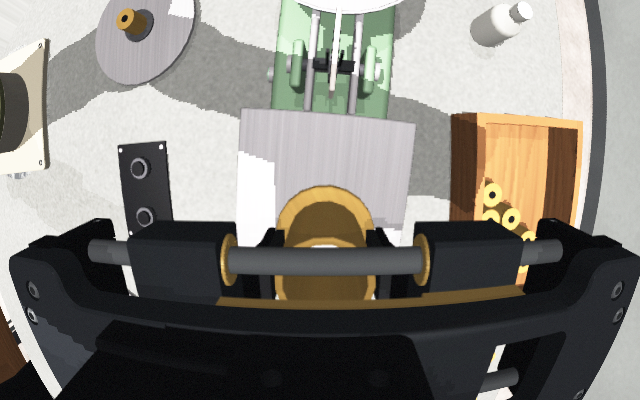

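The picture shows the plate squarely under the held sleeve, with far corners at (240,108) and (415,124). I'll lower slowly and let the plate take the load.

Call:
jog_arm(moves=[[0,0,0.15,0,0,0,1],[0,0,0.3,0,0,0,1],[0,0,0.36,0,0,0,1],[0,0,0.4,0,0,0,1],[0,0,0.42,0,0,0,1],[0,0,0.44,0,0,0,1],[0,0,0.46,0,0,0,1],[0,0,0.48,0,0,0,1]])

```text
t: 8.43
position: [0.5875, -0.1461, 0.1608]
eef_rot: [3.14, 0.0, 1.57]
force: [-0.3, 0.0, -2.0]
grip_width: 0.524
finger_force: 25.0
```

Call:
jog_arm(moves=[[0,0,0.015,0,0,0,1],[0,0,0.03,0,0,0,1],[0,0,0.04,0,0,0,1],[0,0,0.04,0,0,0,1],[0,0,0.04,0,0,0,1],[0,0,0.04,0,0,0,1],[0,0,0.04,0,0,0,1],[0,0,0.04,0,0,0,1]])

```text
t: 9.1
position: [0.5871, -0.1457, 0.1542]
eef_rot: [3.141, -0.0, 1.571]
force: [2.0, 1.7, -0.8]
grip_width: 0.522
finger_force: 25.0
```

Call:
jog_arm(moves=[[0,0,0.02,0,0,0,1],[0,0,0.02,0,0,0,1],[0,0,0.02,0,0,0,0.35],[0,0,0.02,0,0,0,0.3],[0,0,0.02,0,0,0,0.2],[0,0,0.02,0,0,0,0.05],[0,0,0.02,0,0,0,0.0],[0,0,0.02,0,0,0,0]])

```text
t: 9.77
position: [0.5869, -0.146, 0.151]
eef_rot: [-3.142, -0.0, 1.57]
force: [0.2, 0.0, -0.3]
grip_width: 0.891
finger_force: 0.0
```

Call:
jog_arm(moves=[[0,0,-0.15,0,0,0,0],[0,0,-0.4,0,0,0,0],[0,0,-0.65,0,0,0,0],[0,0,-0.65,0,0,0,0],[0,0,-0.65,0,0,0,0]])

```text
t: 10.18
position: [0.588, -0.1463, 0.2507]
eef_rot: [3.137, 0.0, 1.57]
force: [-0.1, 0.7, 0.1]
grip_width: 0.999
finger_force: 0.0
```

Call:
jog_arm(moves=[[0.25,0.04,0,0,0,0,0],[0.5,0.06,0,0,0,0,0],[0.75,0.08,0,0,0,0,0],[1,0.1,0,0,0,0,0],[1,0.1,0,0,0,0,0]])

```text
t: 10.6
position: [0.6018, 0.0142, 0.2464]
eef_rot: [-3.139, -0.003, 1.582]
force: [0.7, 1.2, -0.2]
grip_width: 1.001
finger_force: 0.0
```

Call:
jog_arm(moves=[[0.25,-0.05,-0.1,0,0,0,0],[0.5,-0.1,-0.1,0,0,0,0],[0.75,-0.2,-0.1,0,0,0,0],[1,-0.3,-0.1,0,0,0,0],[1,-0.3,-0.1,0,0,0,0]])

```text
t: 11.02
position: [0.5534, 0.1635, 0.2618]
eef_rot: [-3.138, -0.003, 1.582]
force: [-0.2, 0.7, -0.6]
grip_width: 1.006
finger_force: 0.0
```

```bash
python3 - <<'E'
from fit import *
o=[];tiles=[]
for c in("scene","side"):
    im=env.get_image(c);b=env.look_for(c,"weight_pan_floor")[0];print(c,b,env.look_for(c,"flanged_center")[:2]);o.append((im,np.array(b["extent"])))
    cv2.imwrite(f"pics/{c}1.png",im["color"]);m=im["color"];t=m[130:250,220:380] if c=="scene" else m[135:255,280:440]
    o0=cv2.imread(f"pics/{c}0.png");t0=o0[130:250,220:380] if c=="scene" else o0[135:255,280:440]
    tiles.append(np.hstack([cv2.resize(x,(400,300),interpolation=cv2.INTER_CUBIC) for x in(t0,t)]))
cv2.imwrite("pics/tilt.png",np.vstack(tiles))
print(fit(o,.126,RG["pan"],x0=(.6,.09),fz=True))
print(fit([(o[0][0],np.array([302,192,361,243])),(o[1][0],np.array([299,159,343,193]))],.126,RG["pan"],x0=(.6,.09),fz=True))
E
```

```text
scene {'extent': [301.3, 185.3, 360.8, 239.1], 'conf': 0.88} [{'extent': [260.7, 148.6, 280.7, 179.8], 'conf': 0.91}, {'extent': [186.0, 139.7, 206.6, 164.8], 'conf': 0.58}]
side {'extent': [299.1, 150.4, 341.4, 192.7], 'conf': 0.64} [{'extent': [448.6, 258.0, 472.2, 288.1], 'conf': 0.82}, {'extent': [363.7, 195.2, 380.9, 224.2], 'conf': 0.78}]
(array([0.6016, 0.0923, 0.1289]), array([-1.1,  2.2,  1. , -1.4, -2.6,  6.3,  2.2, -2.1]))
(array([0.6049, 0.0953, 0.1126]), array([-1.5,  0.5,  0.5, -0.3, -2.1,  0.2,  0.5, -0.1]))
```

View pics/tilt.png

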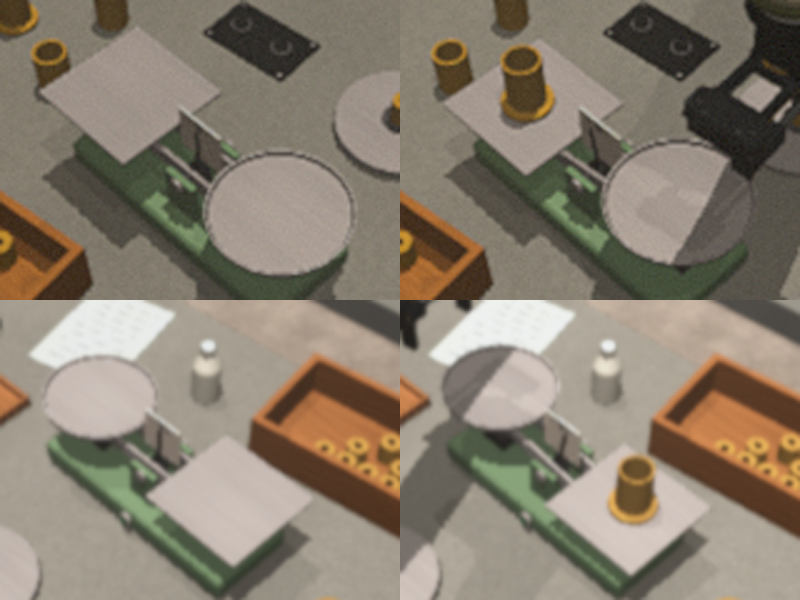

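The tilt crops show that the plate has dropped and the pan has risen, each by about 18–20 mm (4–5 px). With a lift force of about 3.7 N, that puts the sleeve near 370–400 g, so I'll use the two 200 g weights. Next I'll go to the tray.

Call:
jog_arm(moves=[[0.25,0,0,0,0,0,0],[0.5,0,0,0,0,0,0],[0.75,0,0,0,0,0,0.1],[0.8,0,0,0,0,0,0.2],[0.8,0,0,0,0,0,0.2]])

```text
t: 11.73
position: [0.5565, 0.277, 0.2625]
eef_rot: [-3.14, 0.0, 1.574]
force: [0.3, -1.1, -0.0]
grip_width: 0.858
finger_force: 0.0
```

Call:
jog_arm(moves=[[0.25,0,0.1,0,0,0,0.2],[0.5,0,0.2,0,0,0,0.2],[0.75,0,0.3,0,0,0,0.2],[0.83,0,0.4,0,0,0,0.2],[0.83,0,0.5,0,0,0,0.2],[0.83,0,0.5,0,0,0,0.2],[0.83,0,0.5,0,0,0,0.2]])

```text
t: 12.32
position: [0.5579, 0.3963, 0.1881]
eef_rot: [-3.141, 0.002, 1.568]
force: [0.4, 0.6, -0.3]
grip_width: 0.802
finger_force: 0.0
```

```bash
python3 - <<'E'
from fit import *
w=env.get_image("wrist");s=env.get_state();print(np.round(s["position"],4),np.round(s["eef_rot"],3),s["grip_width"])
cv2.imwrite("pics/wrist3.png",w["color"])
for q in("w200a_center","w100_center","w500_center"):
    for d in env.look_for("wrist",q)[:3]:
        e=np.array(d["extent"]);print(q,np.round(e),round(d["conf"],2),*fit([(w,e)],.008,RG[q[:4]],True,(.52,.4)))
E
```

```text
[0.5584 0.3966 0.1894] [3.141 0.    1.568] 0.7997065221011941
w200a_center [211. 159. 265. 206.] 0.65 [0.4681 0.4082] [ 1.8  0.1 -2.4 -0.2]
w500_center [286. 229. 345. 301.] 0.92 [0.5476 0.3185] [ 0.6 -0.  -0.6 -0. ]
```

View pics/wrist3.png

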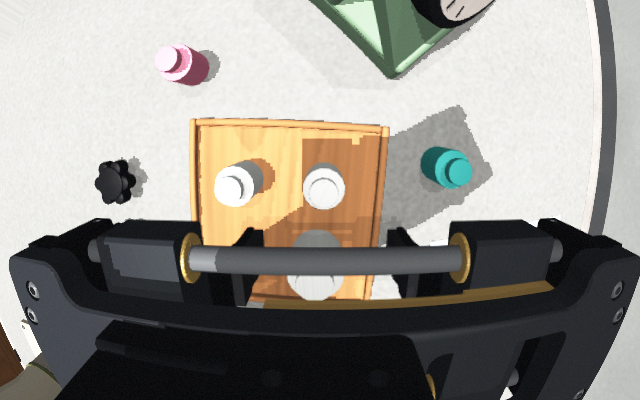

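The picture shows the two 200 g weights at (238,186) and (323,188), and the 500 g at (315,265). The pink and turquoise look-alikes are outside the tray. I'll take the one at (323,188), world (0.552, 0.408).

Call:
jog_arm(moves=[[0.075,-0.04,0.2,0,0,0,0.2],[0.075,-0.04,0.45,0,0,0,0.2],[0.075,-0.04,0.7,0,0,0,0.2],[0.075,-0.04,0.9,0,0,0,0.2],[0.075,-0.04,1,0,0,0,0.2],[0.075,-0.04,1,0,0,0,0.2],[0.075,-0.04,1,0,0,0,0.2]])

```text
t: 13.1
position: [0.5518, 0.4099, 0.0398]
eef_rot: [3.141, -0.0, 1.57]
force: [1.0, 0.2, 1.0]
grip_width: 0.799
finger_force: 0.0
```

Call:
jog_arm(moves=[[0,0,0,0,0,0,1],[0,0,0,0,0,0,1],[0,0,0,0,0,0,1],[0,0,0,0,0,0,1],[0,0,0,0,0,0,1],[0,0,0,0,0,0,1],[0,0,0,0,0,0,1]], squeeze=20)

```text
t: 13.68
position: [0.5519, 0.4102, 0.0395]
eef_rot: [3.14, -0.001, 1.57]
force: [0.8, 0.6, 5.2]
grip_width: 0.449
finger_force: 20.0
```

Call:
jog_arm(moves=[[0,0,-0.1,0,0,0,1],[0,0,-0.4,0,0,0,1],[0,0,-0.7,0,0,0,1],[0,0,-1,0,0,0,1],[0,0,-1,0,0,0,1]])

```text
t: 14.1
position: [0.553, 0.4111, 0.1971]
eef_rot: [3.135, -0.006, 1.57]
force: [0.6, 0.1, -1.1]
grip_width: 0.45
finger_force: 20.0
```

Call:
jog_arm(moves=[[-0.2,0.05,-0.2,0,0,0,1],[-0.4,0.1,-0.3,0,0,0,1],[-0.6,0.13,-0.3,0,0,0,1],[-0.8,0.15,-0.3,0,0,0,1],[-1,0.17,-0.3,0,0,0,1]])

```text
t: 14.52
position: [0.5762, 0.2583, 0.2342]
eef_rot: [-3.141, -0.0, 1.57]
force: [-0.1, -0.1, -1.4]
grip_width: 0.453
finger_force: 20.0
```

Call:
jog_arm(moves=[[-0.2,0.05,0,0,0,0,1],[-0.4,0.1,0,0,0,0,1],[-0.6,0.13,0,0,0,0,1],[-0.8,0.15,0,0,0,0,1],[-0.9,0.18,0,0,0,0,1],[-0.9,0.18,0,0,0,0,1],[-0.9,0.18,0,0,0,0,1]])

```text
t: 15.1
position: [0.6033, 0.1239, 0.2339]
eef_rot: [-3.141, -0.0, 1.568]
force: [0.9, 1.1, -2.2]
grip_width: 0.457
finger_force: 20.0
```

```bash
python3 - <<'E'
from fit import *
F=[]
for i in range(3):
    w=env.get_image("wrist");s=env.get_state();F.append(s["force"][2])
print(np.round(F,2),np.round(s["position"],4),np.round(s["eef_rot"],3),s["grip_width"])
cv2.imwrite("pics/wrist4.png",w["color"])
print(env.look_for("wrist","weight_pan_floor")[:2],box(w,pts(.6045,.0955,.145,RG["pan"]),True))
E
```

```text
[-2.5  -2.27 -2.37] [0.603  0.1265 0.2335] [-3.141e+00 -1.000e-03  1.572e+00] 0.45008911782420147
[{'extent': [234.0, 151.2, 421.0, 301.2], 'conf': 0.84}] [232.08771603 148.71393504 422.13187544 326.24192004]
```

View pics/wrist4.png

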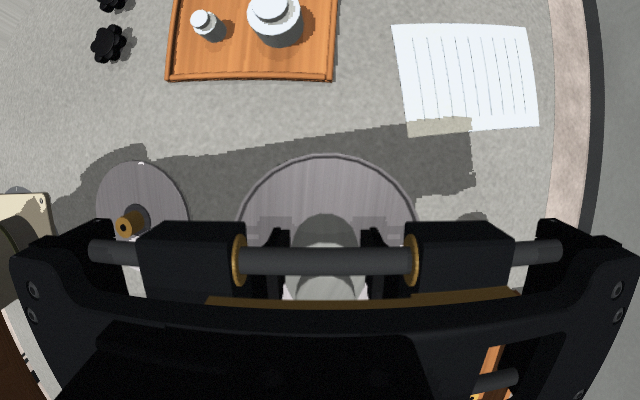

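The pan is centred at about column 328, with its top at row 151, as predicted. I'll lower the weight gently.

Call:
jog_arm(moves=[[0,0,0.12,0,0,0,1],[0,0,0.25,0,0,0,1],[0,0,0.31,0,0,0,1],[0,0,0.34,0,0,0,1],[0,0,0.37,0,0,0,1],[0,0,0.39,0,0,0,1],[0,0,0.41,0,0,0,1],[0,0,0.43,0,0,0,1]])

```text
t: 15.97
position: [0.604, 0.1254, 0.1697]
eef_rot: [3.14, -0.001, 1.571]
force: [-0.2, 1.7, 0.9]
grip_width: 0.448
finger_force: 20.0
```

Call:
jog_arm(moves=[[0,0,0.015,0,0,0,1],[0,0,0.02,0,0,0,1],[0,0,0.02,0,0,0,1],[0,0,0.02,0,0,0,1],[0,0,0.02,0,0,0,1],[0,0,0.02,0,0,0,1]])

```text
t: 16.47
position: [0.6037, 0.125, 0.1663]
eef_rot: [3.141, -0.0, 1.571]
force: [0.9, 1.5, 0.4]
grip_width: 0.451
finger_force: 20.0
```

Call:
jog_arm(moves=[[0,0,0,0,0,0,0.45],[0,0,0,0,0,0,0.35],[0,0,0,0,0,0,0.25],[0,0,0,0,0,0,0.2],[0,0,0,0,0,0,0.2],[0,0,0,0,0,0,0.2]])

```text
t: 16.97
position: [0.6035, 0.1249, 0.166]
eef_rot: [-3.142, 0.0, 1.57]
force: [-0.0, 0.1, 0.2]
grip_width: 0.774
finger_force: 0.0
```

Call:
jog_arm(moves=[[0,0,-0.15,0,0,0,0.2],[0,0,-0.4,0,0,0,0.2],[0,0,-0.6,0,0,0,0.2],[0,0,-0.6,0,0,0,0.2]])

```text
t: 17.3
position: [0.6059, 0.125, 0.2626]
eef_rot: [3.133, -0.003, 1.57]
force: [0.1, -0.4, 0.2]
grip_width: 0.797
finger_force: 0.0
```

Call:
jog_arm(moves=[[0.25,-0.1,0,0,0,0,0.2],[0.5,-0.2,0,0,0,0,0.2],[0.75,-0.35,0,0,0,0,0.2],[1,-0.45,0,0,0,0,0.2]])

```text
t: 17.63
position: [0.5351, 0.2752, 0.2561]
eef_rot: [3.142, -0.0, 1.57]
force: [0.5, 0.1, 0.3]
grip_width: 0.803
finger_force: 0.0
```

Call:
jog_arm(moves=[[0.25,-0.1,0.1,0,0,0,0.2],[0.5,-0.2,0.2,0,0,0,0.2],[0.75,-0.35,0.3,0,0,0,0.2],[0.89,-0.46,0.45,0,0,0,0.2],[0.89,-0.46,0.5,0,0,0,0.2],[0.89,-0.46,0.5,0,0,0,0.2]])

```text
t: 18.13
position: [0.4645, 0.409, 0.178]
eef_rot: [-3.138, 0.003, 1.575]
force: [0.5, -0.7, -0.7]
grip_width: 0.8
finger_force: 0.0
```

```bash
python3 - <<'E'
from fit import *
s=env.get_state();print(np.round(s["position"],4),np.round(s["eef_rot"],3),s["grip_width"])
w=env.get_image("wrist");s=env.get_state();print(np.round(s["position"],4))
for q in("w200a_center",):
    for d in env.look_for("wrist",q)[:3]:
        e=np.array(d["extent"]);print(q,np.round(e),round(d["conf"],2),*fit([(w,e)],.008,RG[q[:4]],True,(.48,.4)))
print(box(w,pts(.468,.408,.008,RG["w200"]),True))
for c in("scene","side"):
    im=env.get_image(c);cv2.imwrite(f"pics/{c}2.png",im["color"]);print(c,env.look_for(c,"weight_pan_floor")[:1],env.look_for(c,"w200a_center")[:3])
E
```

```text
[0.4645 0.409  0.178 ] [-3.138e+00  3.000e-03  1.575e+00] 0.7996060996610688
[0.4667 0.4074 0.1799]
w200a_center [309. 172. 355. 221.] 0.7 [0.4699 0.408 ] [ 1.2 -0.9 -1.2  0.7]
[308.09036143 170.94022654 352.0222973  221.81048719]
scene [{'extent': [303.0, 189.9, 359.9, 239.6], 'conf': 0.93}] [{'extent': [230.8, 145.4, 244.2, 166.6], 'conf': 0.29}]
side [{'extent': [298.0, 157.4, 345.7, 190.3], 'conf': 0.93}] [{'extent': [297.5, 154.7, 404.0, 243.5], 'conf': 0.53}, {'extent': [229.5, 162.7, 243.7, 177.8], 'conf': 0.48}]
```

Call:
jog_arm(moves=[[0,0.015,0.2,0,0,0,0.2],[0,0.015,0.45,0,0,0,0.2],[0,0.015,0.7,0,0,0,0.2],[0,0.015,0.85,0,0,0,0.2],[0,0.015,0.94,0,0,0,0.2],[0,0.015,0.94,0,0,0,0.2],[0,0.015,0.94,0,0,0,0.2]])

```text
t: 19.12
position: [0.4702, 0.4079, 0.0408]
eef_rot: [3.141, -0.0, 1.57]
force: [0.5, 0.1, 0.6]
grip_width: 0.801
finger_force: 0.0
```

Call:
jog_arm(moves=[[0,0,0,0,0,0,1],[0,0,0,0,0,0,1],[0,0,0,0,0,0,1],[0,0,0,0,0,0,1],[0,0,0,0,0,0,1],[0,0,0,0,0,0,1],[0,0,0,0,0,0,1]], squeeze=20)

```text
t: 19.7
position: [0.4699, 0.408, 0.0405]
eef_rot: [3.141, -0.001, 1.571]
force: [-0.4, -0.0, 3.7]
grip_width: 0.454
finger_force: 20.0
```

Call:
jog_arm(moves=[[0,0,-0.1,0,0,0,1],[0,0,-0.4,0,0,0,1],[0,0,-0.7,0,0,0,1],[0,0,-1,0,0,0,1],[0,0,-1,0,0,0,1]])

```text
t: 20.12
position: [0.4717, 0.4092, 0.1972]
eef_rot: [3.136, -0.007, 1.57]
force: [0.2, 0.6, 0.3]
grip_width: 0.453
finger_force: 20.0
```

Call:
jog_arm(moves=[[-0.2,0.05,-0.2,0,0,0,1],[-0.4,0.15,-0.4,0,0,0,1],[-0.6,0.2,-0.6,0,0,0,1],[-0.8,0.3,-0.67,0,0,0,1],[-1,0.4,-0.67,0,0,0,1]])

```text
t: 20.53
position: [0.5311, 0.2562, 0.2942]
eef_rot: [3.137, -0.003, 1.57]
force: [2.6, 0.6, -2.2]
grip_width: 0.451
finger_force: 20.0
```

Call:
jog_arm(moves=[[-0.2,0.05,0,0,0,0,1],[-0.4,0.15,0,0,0,0,1],[-0.6,0.2,0,0,0,0,1],[-0.8,0.3,0,0,0,0,1],[-1,0.4,0,0,0,0,1]])

```text
t: 20.95
position: [0.5895, 0.1063, 0.29]
eef_rot: [-3.141, -0.0, 1.571]
force: [1.0, 0.9, -1.6]
grip_width: 0.456
finger_force: 20.0
```

Call:
jog_arm(moves=[[-0.2,0.05,0,0,0,0,1],[-0.28,0.09,0,0,0,0,1],[-0.28,0.09,0,0,0,0,1],[-0.28,0.09,0,0,0,0,1],[-0.28,0.09,0,0,0,0,1]])

```text
t: 21.37
position: [0.6026, 0.067, 0.2899]
eef_rot: [-3.14, -0.001, 1.572]
force: [-0.2, -0.4, -2.0]
grip_width: 0.45
finger_force: 20.0
```

```bash
python3 - <<'E'
from fit import *
w=env.get_image("wrist");s=env.get_state();print(np.round(s["position"],4),np.round(s["eef_rot"],3),s["force"][2])
cv2.imwrite("pics/wrist5.png",w["color"])
for d in env.look_for("wrist","w200a_center")[:3]:
    e=np.array(d["extent"]);print(np.round(e),round(d["conf"],2),*fit([(w,e)],.136,RG["w200"],True,(.6,.12)))
E
```

```text
[0.6026 0.0674 0.2901] [-3.141e+00 -1.000e-03  1.573e+00] -2.401834592063767
[285. 204. 363. 298.] 0.65 [0.6006 0.0049] [ 16.5  27.3 -17.6  -5.6]
```

View pics/wrist5.png

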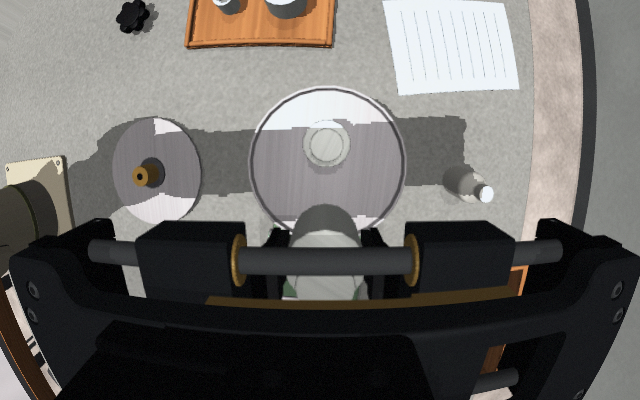

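The first weight stands upright in the pan at (326,145). I'll lower the second beside it.

Call:
jog_arm(moves=[[0,0,0.2,0,0,0,1],[0,0,0.4,0,0,0,1],[0,0,0.6,0,0,0,1],[0,0,0.7,0,0,0,1],[0,0,0.75,0,0,0,1],[0,0,0.78,0,0,0,1],[0,0,0.8,0,0,0,1],[0,0,0.82,0,0,0,1]])

```text
t: 22.13
position: [0.6037, 0.0661, 0.1686]
eef_rot: [3.14, -0.001, 1.571]
force: [-0.1, -1.3, -2.7]
grip_width: 0.454
finger_force: 20.0
```

Call:
jog_arm(moves=[[0,0,0.015,0,0,0,1],[0,0,0.03,0,0,0,1],[0,0,0.045,0,0,0,1],[0,0,0.055,0,0,0,1],[0,0,0.06,0,0,0,1],[0,0,0.06,0,0,0,1],[0,0,0.06,0,0,0,1],[0,0,0.06,0,0,0,1]])

```text
t: 22.8
position: [0.6032, 0.0657, 0.1587]
eef_rot: [3.141, -0.0, 1.57]
force: [0.6, 0.7, -0.4]
grip_width: 0.452
finger_force: 20.0
```

Call:
jog_arm(moves=[[0,0,0.01,0,0,0,1],[0,0,0.01,0,0,0,1],[0,0,0.01,0,0,0,0.45],[0,0,0.01,0,0,0,0.35],[0,0,0.01,0,0,0,0.25],[0,0,0.01,0,0,0,0.2],[0,0,0.01,0,0,0,0.2],[0,0,0.01,0,0,0,0.2]])

```text
t: 23.47
position: [0.603, 0.0657, 0.157]
eef_rot: [-3.142, -0.0, 1.57]
force: [-0.1, -0.4, -0.2]
grip_width: 0.773
finger_force: 0.0
```

Call:
jog_arm(moves=[[0,0,-0.15,0,0,0,0.2],[0,0,-0.4,0,0,0,0.2],[0,0,-0.7,0,0,0,0.2],[0,0,-0.9,0,0,0,0.2],[0,0,-0.9,0,0,0,0.2]])

```text
t: 23.88
position: [0.6054, 0.0655, 0.2996]
eef_rot: [3.132, -0.003, 1.57]
force: [1.6, -0.6, 0.2]
grip_width: 0.797
finger_force: 0.0
```

Call:
jog_arm(moves=[[-0.25,-0.2,0,0,0,0,0.2],[-0.4,-0.4,0,0,0,0,0.2],[-0.4,-0.6,0,0,0,0,0.2],[-0.4,-0.8,0,0,0,0,0.2],[-0.4,-0.9,0,0,0,0,0.2],[-0.4,-0.9,0,0,0,0,0.2]])

```text
t: 24.38
position: [0.4658, 0.0055, 0.2925]
eef_rot: [3.141, -0.002, 1.571]
force: [0.4, 0.1, 0.5]
grip_width: 0.797
finger_force: 0.0
```

```bash
python3 - <<'E'
from fit import *
w=env.get_image("wrist");s=env.get_state();print(np.round(s["position"],4))
T=[]
for c,(r,q) in dict(scene=(135,225),side=(145,285)).items():
    im=env.get_image(c);cv2.imwrite(f"pics/{c}3.png",im["color"]);print(c,env.look_for(c,"weight_pan_floor")[:1],env.look_for(c,"goods_plate_top")[:1])
    T.append(cv2.resize(im["color"][r:r+112,q:q+150],(400,300),interpolation=cv2.INTER_CUBIC))
p=proj(w,[.596,-.023,.165],True);print(p)
cv2.imwrite("pics/lvl.png",np.vstack([np.hstack(T),cv2.resize(w["color"][:150,:400],(800,300),interpolation=cv2.INTER_CUBIC)]));cv2.imwrite("pics/wrist6.png",w["color"])
E
```

```text
[0.4672 0.0058 0.2925]
scene [{'extent': [302.6, 189.0, 359.7, 240.3], 'conf': 0.85}] [{'extent': [236.5, 142.8, 306.8, 192.0], 'conf': 0.97}]
side [{'extent': [304.4, 157.7, 342.5, 191.2], 'conf': 0.83}] [{'extent': [341.1, 188.4, 404.4, 240.7], 'conf': 0.71}]
[454.16400253 226.2577164 ]
```

View pics/lvl.png

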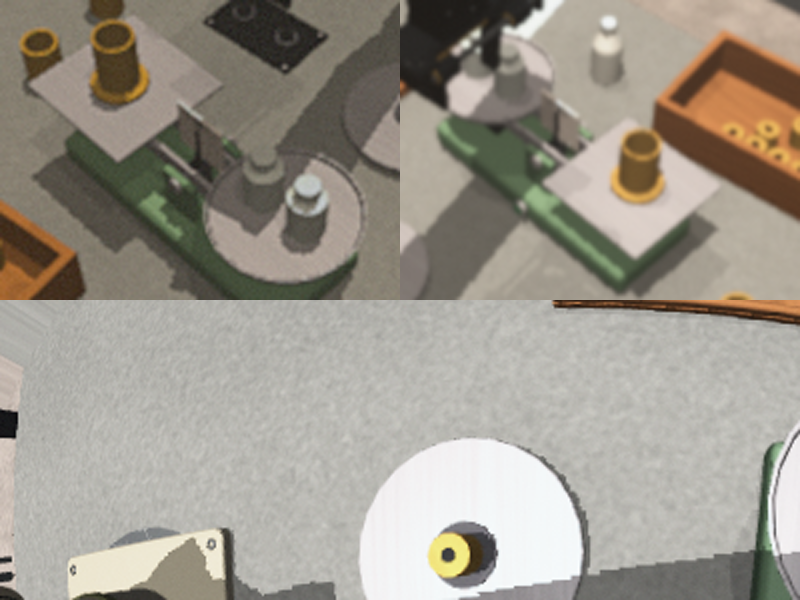

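The crop shows both weights standing in the pan, the sleeve on the plate and the beam looking close to level. A wrist view nearer to the pointers will settle it.

Call:
jog_arm(moves=[[-0.25,-0.18,0,0,0,0,0.2],[-0.5,-0.18,0,0,0,0,0.2],[-0.75,-0.18,0.1,0,0,0,0.2],[-0.9,-0.18,0.3,0,0,0,0.2],[-0.9,-0.18,0.55,0,0,0,0.2],[-0.9,-0.18,0.8,0,0,0,0.2],[-0.9,-0.18,0.85,0,0,0,0.2],[-0.9,-0.18,0.85,0,0,0,0.2]])

```text
t: 25.4
position: [0.4397, -0.1292, 0.1629]
eef_rot: [-3.137, 0.001, 1.57]
force: [-0.5, -0.2, -0.3]
grip_width: 0.798
finger_force: 0.0
```

```bash
python3 - <<'E'
from fit import *
w=env.get_image("wrist");s=env.get_state();print(np.round(s["position"],4),s["t"])
p=proj(w,[.596,-.023,.16],True);print(p);u,v=int(p[0]),int(p[1])
print(proj(w,[.596,-.023,.097],True),proj(w,[.596,-.023,.171],True))
v=max(v,75);c=w["color"][v-75:v+75,u-100:u+100];cv2.imwrite("pics/ptr.png",cv2.resize(c,(800,600),interpolation=cv2.INTER_CUBIC));cv2.imwrite("pics/wrist7.png",w["color"]);print(u-100,v-75)
E
```

```text
[ 0.4411 -0.1293  0.1649] 25.45
[574.00983678  80.70856213]
[521.70673038  87.34906656] [585.4562022   79.49963488]
474 5
```

View pics/ptr.png

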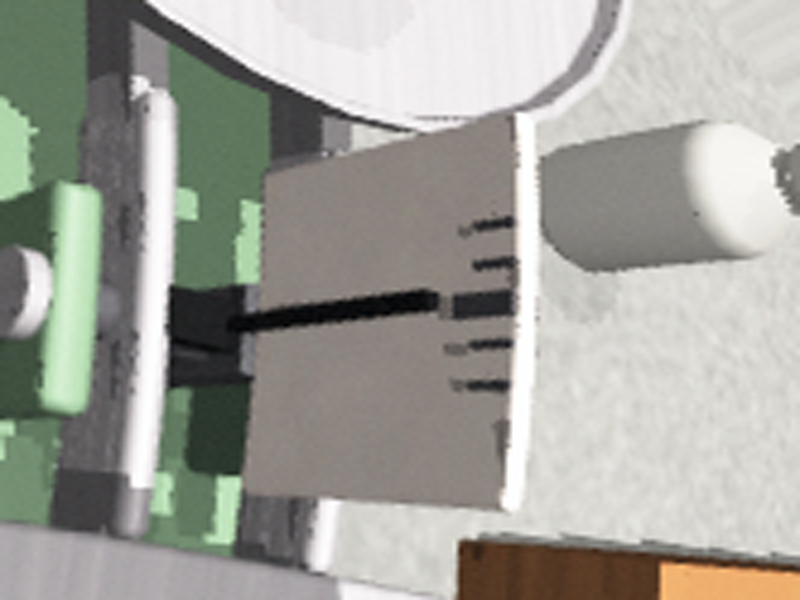

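The pointer tip at (437,300) ends under the broad centre mark at (480,303), so the beam is level. The gripper touches nothing, so I'm handing in.

```bash
python3 -c "
from station import env
print(env.job_done())"
```

```text
the job is handed in; nothing more can be done
None
```

The flanged brass sleeve stands on the square plate, balanced by the two 200 g weights on the round pan; it weighs about 400 g, the pointer ends under the centre mark, and I handed the job in at about 25.5 s.

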